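# Charge the grinding jar with balls from the pan

### The arm

A 6-joint arm with a two-finger parallel gripper is mounted at the origin on the work surface; the furniture and walls round the work are solid. World frame = base frame: x ahead of the robot, y to its left, z up, the work surface at z = 0. Lengths are in m, angles in degrees, forces in N, time in s.
With the tool pointing down it reaches from about 0.25 to 0.8 m from the base axis. Payload 8.5 kg.
Tool frame: the origin (TCP) lies on the centre line of the jaws, within the pads' length; the fingertips stand 22 mm ahead of it and the grasp point (between the pads) lies 3 mm ahead of it; y points along the fingers, z is the direction in which the jaws open and shut, and the axes are right-handed (so a half turn about y gives the same grasp; the last joint's range is limited). The gripper opens to 85 mm and grips with 20 to 120 N. Pads are 22 mm wide; open, the fingers measure 114 mm over their backs; the gripper's body (76 mm by 85 mm) begins 54 mm behind the grasp point. The pads swing forward as they close: fully open they stand 13 mm farther back than shut.
Start: joints at [72.995, 13.648, -0.773, 75.585, 0, 90], TCP at [0.154, 0.502, 0.253] pointing down, gripper open.
Joint ranges: [-152.45, 152.45], [-59.26, 108.67], [-65.41, 83.53], [-104.44, 129.93], [-82.83, 76.93], [-180, 180]. Speed limits (degrees/s): [127.2, 127.2, 159.86, 180, 180, 180].

### API

Orientations are given as a 3x3 rotation matrix whose columns are the frame's x, y, z axes.
In Python, from cell import manip, viewer, models gives the robot as it stands.
- The arm moves only by the tool arm_command, never from a script. Its argument "plan" is a list of rows, each a list of 7 numbers: the shift along the tool's x, y, z in cm, then the turn, a rotation vector about the tool's x, y, z in degrees, then the closure, from -1 (fully open) to 1 (shut), so that 0 is half open. A call has 1 to 20 rows; each row is the pose to reach, as a shift and turn from the pose commanded when the call began, along the tool's axes at that moment; what a row does not reach only later rows make up. A row lasts 1/10 s, in which the tool goes at most 50 mm and 8.59 degrees, less where a joint would pass 70% of its speed; a pose out of reach is approached as far as the arm can. A call with a gripper value outside its range is refused whole. The fingers move at their own pace and stop on an object; "grip_force" is the grip in N (left out, the last holds). Time passes only in rows, so rows that repeat a pose let the fingers close. It gives the time, the measured TCP pose, the force and the opening at its end, in the units of the state.
- manip.observe(): the state, without advancing time (a new reading comes with each control period).
- viewer.grab_frame(name): name is "scene" or "top" or "wrist"; returns the picture (480x640x3 uint8, red, green, blue); there is no depth.
- viewer.camera_params(name): a dict with "fovy" (degrees; the focal length in pixels is half the picture's height over the tangent of half this angle, whatever the lens; pixels are square), "cx", "cy" (the principal point, pixels), "R" (3x3) and "t" (3): a world point X has camera coordinates R X + t. Camera axes: x right, y down, z forward; pixel columns grow to the right and rows downward; lengths in m; the calibration is good to about 2 mm. The wrist camera is an equidistant fisheye: a pixel r from the principal point sees the ray r / f radians off the axis. A picture is of the moment at which its call begins: read the wrist's pose just before it. camera_params takes no time and is no camera call; for the wrist camera it gives the pose at the moment of the call.
- manip.job_done(): hands the job in, once; it reports no verdict.
Trained networks look in the newest picture that a camera, given by its name, has taken for a name from the list of things; names that differ only in an ending like _2 or _b are one class to them, and where a whole thing is asked for, a point or a joint stands for the part that bears it (a point fixed in the world has none). Each returns a list of dicts, best first, with "conf" (0 to 1); they miss things now and then, are a little off and sometimes report something else, mostly with a low value. They report only what shows in the picture. A call takes as long as a camera call. They do not tell look-alikes from the thing itself.
- models.regions_of(name, camera): "region" (480x640 bool, what is visible of it) and "bbox" ([left, top, right, bottom] in pixels, round what is visible of it).
The state is a dict: "t": time; "joint_pos": joint angles; "qd": joint speeds; "joint_torque": joint torques, N m; "eef_pos": TCP position; "orientation": TCP orientation; "ft_force": force on the tool from outside, world axes, zero at the start; "ft_torque": the same for the moment, N m; "opening": opening from 0.0 (shut) to 1.0 (fully open).
Only numpy, scipy, OpenCV 4.12 (cv2) and the standard library are available. Lean on these libraries where they do the work, as an engineer would, in place of code of your own. Each camera call takes 0.05 s, during which the arm holds its last target. There are 200 camera calls.

### The job

Take the scoop by its black grip, scoop up grinding balls from the oblong pan and tip at least three of the five into the round steel grinding jar; the rest may stay in the pan, but none may end up anywhere else. Move the balls with the scoop only, never touch them with the fingers, and do not shove or tip the jar or disturb the sample jars standing near. Finally stand the scoop flat on its bottom again, in the pan or beside it, and let go.

Things in the scene. Friction and masses are not known exactly. Their poses are not given: they have to be found in the camera images.
- pan: plain steel pan, open on top, 176 x 106 mm outside, 34 mm high (rim bead to 37 mm), walls and floor 3 mm thick (inside 170 x 100 mm, inner floor 3 mm above its underside); it is held fast on the dark grid mat, whose top lies 3 mm above the bench. The balls lie in its +x half, the scoop stands in its -x half. Origin: centre of its underside; x along its length, z up.
- jar: open round steel grinding jar, 128 mm across the rim, 66 mm high, mouth 114 mm across, inner floor 8 mm up, 2.5 kg, loose, standing on the grid mat. Origin: centre of its underside, z up. Mind the fixed extraction hood near the robot (x 0.16 to 0.40, y 0.06 to 0.29, z 0.34 to 0.58 m): keep the forearm on its left (+y) side.
- scoop: aluminium scoop, 140 g, standing in the pan, open front to the balls. Blade open on top and front (+x): x -40 to +36 mm, 76 mm wide (72 inside); floor 2 mm (lip 1.4), sides 26 mm high (15 at the lip), back 30. Black grip: flat bar 36 x 14 mm (pinch the 14, along y), 60 long, centred at (-90, 0, 90) mm, leaning back 0.6 rad from z to -x. Origin: underside of floor, mid width; z up.
- ball0: white ceramic grinding ball, 22 mm in diameter, 28 g, one of five alike that start in the +x half of the pan; it rolls easily. Origin: its centre; axes mean nothing.
- ball1: white ceramic grinding ball, 22 mm in diameter, 28 g, one of five alike that start in the +x half of the pan; it rolls easily. Origin: its centre; axes mean nothing.
- ball2: white ceramic grinding ball, 22 mm in diameter, 28 g, one of five alike that start in the +x half of the pan; it rolls easily. Origin: its centre; axes mean nothing.
- ball3: white ceramic grinding ball, 22 mm in diameter, 28 g, one of five alike that start in the +x half of the pan; it rolls easily. Origin: its centre; axes mean nothing.
- ball4: white ceramic grinding ball, 22 mm in diameter, 28 g, one of five alike that start in the +x half of the pan; it rolls easily. Origin: its centre; axes mean nothing.
- sample_jar_5: bystander: small brown sample jar with a black lid, 45 mm across, 75 mm high. Origin: centre of its underside.
- sample_jar_0: bystander: white sample jar with a blue lid, 68 mm across, 115 mm high. Origin: centre of its underside.
Not all that is in view belongs to the job. What is shaped like the ball4 but blue is not meant. Leave any brown look-alike of the ball0 alone.

How it is judged:
By the outcome, as a careful person would: the job done as asked, in the order asked, and still so for the second after the job is handed in, with the robot touching nothing.
It also fails if it takes over 48 s, if anything falls off the work surface, if the arm or the gripper's body presses on something with over 40 N, if the wrist force passes 120 N, or if a joint passes its speed limit or range.

## Working session

There is one attempt and no reset: what is moved stays moved. The work goes in short steps, Python scripts to look and compute and a tool call to move; the robot and the scene stay as the last step left them, time stands still between calls to the robot, and variables do not carry over. Pictures are saved under pics/ and viewed, about 8 in all and at most 12, crops included, and the job is handed in when it is done.

Besides the shell and the picture viewer there is one more tool, called after ">>>" as a command line: name --pt "numbers of a row" for each row, then --argument value for the rest. arm_command: Moves the arm, as the interface text tells. Its arguments: {"type":"object","properties":{"plan":{"type":"array","items":{"type":"array","items":{"type":"number"}}},"grip_force":{"type":"number"}},"required":["plan"]}

```bash
ls; mkdir -p pics; python3 - <<'E'
from cell import manip, viewer, models
import cv2, numpy as np
s=manip.observe(); print({k:np.round(v,3).tolist() for k,v in s.items()})
for c in ("scene","top"):
    im=viewer.grab_frame(c); cv2.imwrite(f"pics/{c}0.png",im[:,:,::-1])
    p=viewer.camera_params(c); print(c,{k:np.round(v,4).tolist() for k,v in p.items()})
    for n in ("pan","jar","scoop","ball0","sample_jar_5","sample_jar_0"):
        print(n,[(round(d["conf"],2),d["bbox"]) for d in models.regions_of(n,c)])
E
```

```text
pics
{'t': 0.0, 'joint_pos': [72.997, 13.681, -0.815, 75.586, 0.0, 89.999], 'qd': [0.049, -0.045, 0.019, 0.09, 0.129, 0.103], 'joint_torque': [0.001, -53.878, 34.644, 0.019, 0.0, -0.0], 'eef_pos': [0.153, 0.502, 0.253], 'orientation': [[0.956, -0.0, 0.292], [-0.292, -0.001, 0.956], [-0.0, -1.0, -0.001]], 'ft_force': [0.646, -0.314, -1.154], 'ft_torque': [0.026, -0.008, -0.028], 'opening': 0.997}
scene {'fovy': 42.7913, 'cx': 317.9249, 'cy': 246.4542, 'R': [[-0.0038, 1.0, -0.0002], [0.6989, 0.0025, -0.7152], [-0.7152, -0.0029, -0.699]], 't': [-0.3554, -0.288, 1.2333]}
pan []
jar [(0.93, [407.4, 188.4, 492.2, 272.6])]
scoop [(0.85, [336.2, 114.6, 414.2, 227.2]), (0.71, [355.1, 222.9, 370.5, 234.4]), (0.59, [408.0, 186.1, 494.8, 272.5])]
ball0 [(0.76, [188.2, 262.3, 201.5, 277.5]), (0.57, [355.9, 220.6, 372.7, 236.5]), (0.52, [321.6, 210.4, 339.6, 219.3]), (0.44, [342.6, 213.1, 352.2, 224.9])]
sample_jar_5 [(0.96, [254.0, 219.9, 307.9, 308.4]), (0.67, [338.0, 303.2, 374.6, 369.5])]
sample_jar_0 [(0.96, [254.0, 219.9, 307.9, 308.4]), (0.67, [338.0, 303.2, 374.6, 369.5])]
top {'fovy': 42.8828, 'cx': 324.9643, 'cy': 246.5759, 'R': [[0.0012, -0.9995, 0.0316], [-0.9882, -0.006, -0.153], [0.1531, -0.0311, -0.9877]], 't': [0.3554, 0.4481, 0.8604]}
pan []
jar [(0.69, [137.3, 226.0, 238.5, 318.7])]
scoop [(0.75, [204.2, 300.3, 303.8, 414.2])]
ball0 [(0.75, [301.6, 299.3, 318.7, 316.4]), (0.65, [287.1, 291.1, 302.2, 307.3]), (0.64, [247.3, 180.1, 257.7, 191.9]), (0.61, [303.4, 277.3, 321.0, 297.8]), (0.6, [269.1, 280.5, 285.7, 294.5]), (0.59, [277.5, 202.9, 293.6, 219.0]), (0.45, [439.1, 227.5, 449.5, 242.1])]
sample_jar_5 [(0.79, [274.7, 113.1, 307.3, 154.0]), (0.63, [334.3, 165.8, 386.4, 229.3])]
sample_jar_0 [(0.79, [274.7, 113.1, 307.3, 154.0]), (0.63, [334.3, 165.8, 386.4, 229.3])]
```

View pics/top0.png

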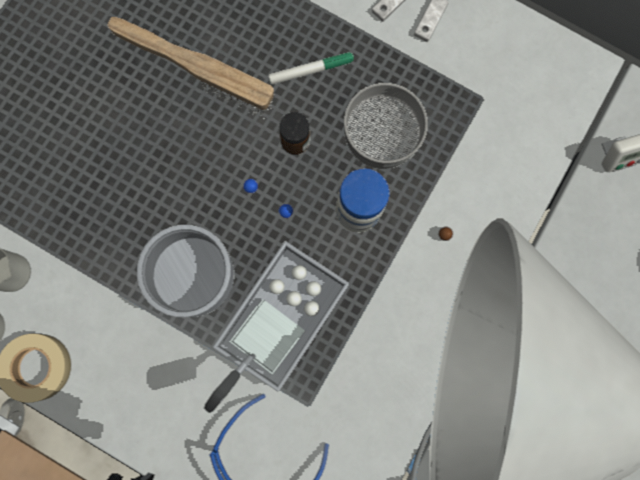

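View pics/scene0.png

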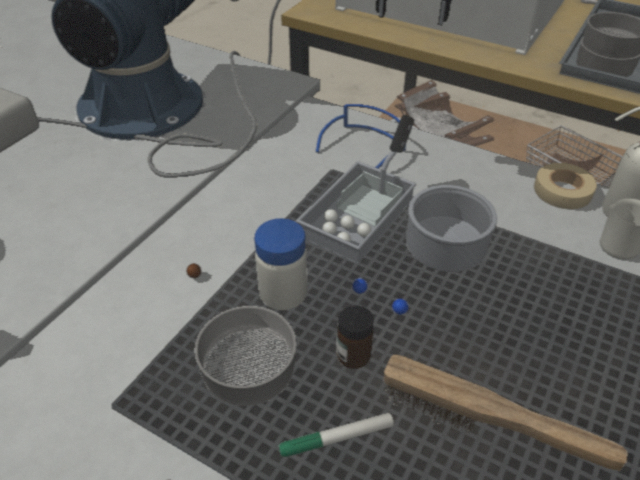

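```bash
cat > h.py <<'E'
import numpy as np, cv2
from cell import manip, viewer, models
def cam(c):
    p=viewer.camera_params(c); f=240/np.tan(np.radians(p["fovy"])/2)
    return np.array(p["R"]),np.array(p["t"]),f,p["cx"],p["cy"]
def proj(X,c):
    R,t,f,cx,cy=cam(c); q=np.atleast_2d(X)@R.T+t
    return np.c_[cx+f*q[:,0]/q[:,2],cy+f*q[:,1]/q[:,2]]
def back(uv,z,c):
    R,t,f,cx,cy=cam(c); uv=np.atleast_2d(uv).astype(float)
    d=np.c_[(uv[:,0]-cx)/f,(uv[:,1]-cy)/f,np.ones(len(uv))]@R; o=-R.T@t
    return o+d*((z-o[2])/d[:,2])[:,None]
E
python3 - <<'E'
from h import *
c=back([(287,243),(348,285),(278,390),(216,348)],.04,"top"); print(c.round(3),[np.linalg.norm(c[i]-c[i-1]).round(3) for i in range(4)],c.mean(0).round(4))
print("jar",back([(185,270.5)],.069,"top").round(4))
print("jar",back([(452,219)],.069,"scene").round(4))
print("balls",back([(299,271),(277,286),(314,288),(293,298),(311,308)],.017,"top").round(3))
print("s5",back([(294.5,126)],.078,"top"),"s0",back([(364,192)],.118,"top"))
for c,b in (("top",(190,230,370,420)),("scene",(290,105,430,265))):
    im=cv2.imread(f"pics/{c}0.png")[b[1]:b[3],b[0]:b[2]]
    cv2.imwrite(f"pics/{c}c.png",cv2.resize(im,None,fx=3,fy=3,interpolation=2))
a=cv2.imread("pics/topc.png");b=cv2.imread("pics/scenec.png")
o=np.zeros((570,960,3),np.uint8);o[:570,:540]=a;o[:480,540:]=b
o=o[:,:]; cv2.imwrite("pics/crop.png",cv2.resize(o,None,fx=.83,fy=.83))
E
```

```text
[[0.45  0.412 0.04 ]
 [0.39  0.324 0.04 ]
 [0.244 0.422 0.04 ]
 [0.301 0.509 0.04 ]] [np.float64(0.178), np.float64(0.106), np.float64(0.176), np.float64(0.104)] [0.3462 0.4168 0.04  ]
jar [[0.4062 0.5501 0.069 ]]
jar [[0.4242 0.5496 0.069 ]]
balls [[0.412 0.395 0.017]
 [0.39  0.426 0.017]
 [0.387 0.373 0.017]
 [0.373 0.403 0.017]
 [0.358 0.377 0.017]]
s5 [[0.61149562 0.40186494 0.078     ]] s0 [[0.50664358 0.30800491 0.118     ]]
```

View pics/crop.png

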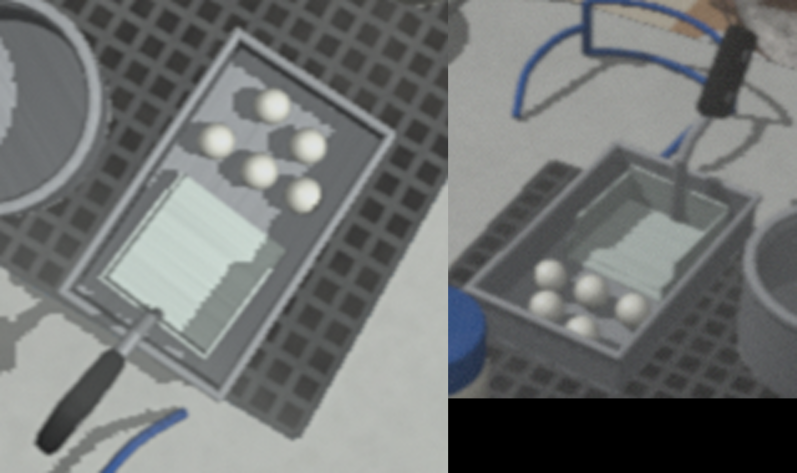

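```bash
python3 - <<'E'
from h import *
from scipy.optimize import least_squares
P={c:cam(c) for c in("top","scene")}
T=lambda x,y:(190+x/2.49,230+y/2.49)
S=lambda x,y:(290+(x-448.2)/2.49,105+y/2.49)
def rot(w):return np.array([[np.cos(w),-np.sin(w),0],[np.sin(w),np.cos(w),0],[0,0,1]])
def fit(kp,z,x0):
    def r(p):
        return np.concatenate([proj(rot(p[2])@np.array(X)+[p[0],p[1],z],c)[0]-uv for c,X,uv in kp])
    s=least_squares(r,x0,loss="soft_l1"); return s.x,r(s.x).reshape(-1,2).round(1).tolist()
mm=1e-3
a,b=.088,.053
pan=[("top",(a,b,.037),T(238,32)),("top",(a,-b,.037),T(393,133)),("top",(-a,-b,.037),T(220,397)),("top",(-a,b,.037),T(62,291)),
 ("scene",(-a,-b,.037),S(616,147)),("scene",(-a,b,.037),S(757,199)),("scene",(a,b,.037),S(619,358)),("scene",(a,-b,.037),S(465,290))]
pp,r=fit(pan,.003,[.346,.417,-.58]); print("pan",pp.round(4),np.degrees(pp[2]),r)
sc=[("top",(-.04,.038,.03),T(103,277)),("top",(-.04,-.038,.03),T(205,357)),("top",(.036,.038,.015),T(187,177)),("top",(.036,-.038,.015),T(283,245)),
 ("top",(-.107,0,.1148),T(45,440)),("top",(-.073,0,.0652),T(115,357)),("scene",(-.107,0,.1148),S(742,30)),("scene",(-.073,0,.0652),S(716,112))]
sp,r=fit(sc,.006,[.32,.43,-.6]); print("scoop",sp.round(4),np.degrees(sp[2]),r)
def rim(p): 
    t=np.linspace(0,2*np.pi,60); o=[]
    for c,bb in(("top",[137.8,226,232,318]),("scene",[407,188,494.5,272.5])):
        X=np.r_[np.c_[p[0]+.064*np.cos(t),p[1]+.064*np.sin(t),0*t+.069],np.c_[p[0]+.061*np.cos(t),p[1]+.061*np.sin(t),0*t+.003]]
        q=proj(X,c); o.append(np.r_[q.min(0),q.max(0)]-bb)
    return np.concatenate(o)
s=least_squares(rim,[.41,.55]);print("jar",s.x.round(4),rim(s.x).round(1))
R=rot(pp[2]);Rs=rot(sp[2])
B=back([(299,271),(277,286),(314,288),(293,298),(311,308)],.017,"top")
print("balls in pan",((B-[*pp[:2],.017])@R*1000).round(0)[:,:2].tolist(),"in scoop",((B-[*sp[:2],.017])@Rs*1000).round(0)[:,:2].tolist())
print("scoop in pan",((np.r_[sp[:2],0]-np.r_[pp[:2],0])@R*1000).round(1))
print("jar in pan",((np.r_[s.x,0]-np.r_[pp[:2],0])@R*1000).round(1))
E
```

```text
pan [ 0.3484  0.4181 -0.5795] -33.20371309779742 [[-0.2, -0.6], [-0.6, -0.6], [-0.2, -0.8], [-0.0, -0.8], [-0.4, -3.2], [-0.4, -2.4], [-1.0, -2.5], [0.4, -2.3]]
scoop [ 0.3203  0.4365 -0.6449] -36.947549790743665 [[-1.8, -0.5], [0.2, 0.6], [-1.4, -2.8], [1.9, 1.9], [3.6, -4.0], [-2.8, 4.7], [0.3, -1.3], [-3.3, 1.3]]
jar [0.4065 0.552 ] [-1.3 -1.6  1.9 -0.8 -1.8 -4.5  2.1 -0.1]
balls in pan [[66.0, 15.0], [30.0, 30.0], [58.0, -17.0], [29.0, 1.0], [31.0, -29.0]] in scoop [[99.0, 22.0], [62.0, 34.0], [92.0, -11.0], [62.0, 5.0], [66.0, -25.0]]
scoop in pan [-33.6   0.    0. ]
jar in pan [-24.7 143.8   0. ]
```

```bash
cat >> h.py <<'E'
from scipy.spatial.transform import Rotation as Ro
def tool(e,yaw):  # approach elevation below horizontal, scoop yaw (deg)
    e,w=np.radians([e,yaw]); d=np.array([np.cos(w),np.sin(w),0]); n=np.array([-d[1],d[0],0])
    y=np.cos(e)*d-np.sin(e)*np.array([0,0,1]); return np.c_[np.cross(y,n),y,n]
def move(p,R,s=None):
    s=s or manip.observe(); R0=np.array(s["orientation"]); 
    return np.round(np.r_[R0.T@(np.array(p)-s["eef_pos"])*100,Ro.from_matrix(R0.T@R).as_rotvec(degrees=True)],2).tolist()
E
python3 - <<'E'
from h import *
R=tool(35,-37); g=np.array([.246,.492,.098])
print(move(g-.10*R[:,1],R))
E
```

```text
[1.44, 9.79, 4.55, -9.59, 18.43, -54.42]
```

>>> arm_command --pt "0.3 2 1 -2 4 -12 -1" --pt "0.7 4 2 -4 8 -24 -1" --pt "1 6 3 -6 12 -36 -1" --pt "1.44 8 4 -8 15 -45 -1" --pt "1.44 9.8 4.55 -9.6 18.4 -54.4 -1" --pt "1.44 9.8 4.55 -9.6 18.4 -54.4 -1" --pt "1.44 9.8 4.55 -9.6 18.4 -54.4 -1" --pt "1.44 9.8 4.55 -9.6 18.4 -54.4 -1" --pt "1.44 9.8 4.55 -9.6 18.4 -54.4 -1" --pt "1.44 9.8 4.55 -9.6 18.4 -54.4 -1"

```text
t: 1.7
eef_pos: [0.181, 0.5414, 0.1565]
orientation: [[0.46, 0.653, 0.602], [-0.348, -0.491, 0.799], [0.817, -0.577, 0.001]]
ft_force: [-0.3, -0.2, 1.8]
opening: 1.002
```

```bash
python3 - <<'E'
from h import *
s=manip.observe(); print({k:np.round(s[k],3).tolist() for k in("t","joint_pos","eef_pos","orientation","ft_force")})
p=viewer.camera_params("wrist"); print({k:np.round(v,4).tolist() for k,v in p.items()})
im=viewer.grab_frame("wrist")
cv2.imwrite("pics/w1.png",im[:,:,::-1]); np.save("w1.npy",np.r_[np.array(p["R"]).ravel(),p["t"]])
for n in("scoop","ball0"): print(n,[(round(d["conf"],2),d["bbox"]) for d in models.regions_of(n,"wrist")])
# overlay grip outline
R,t=np.array(p["R"]),np.array(p["t"]); f=240/np.tan(np.radians(p["fovy"])/2)
def fe(X):
    q=X@R.T+t; r=np.hypot(q[:,0],q[:,1]); th=np.arctan2(r,q[:,2]); return np.c_[p["cx"]+f*th*q[:,0]/r,p["cy"]+f*th*q[:,1]/r]
w=-.645; Rs=np.array([[np.cos(w),-np.sin(w),0],[np.sin(w),np.cos(w),0],[0,0,1]])
ax=np.array([-.565,0,.825]);pe=np.array([.825,0,.565]);c=np.array([-.09,0,.09])
im=im[:,:,::-1].copy()
def poly(L,col):
    X=np.array(L)@Rs.T+[.3203,.4365,.006]; cv2.polylines(im,[fe(X).round().astype(int)],True,col,1)
for yy in(-.007,.007): poly([c+s1*.03*ax+s2*.018*pe+[0,yy,0] for s1,s2 in((1,1),(1,-1),(-1,-1),(-1,1))],(0,0,255))
poly([(-.04,.038,.03),(-.04,-.038,.03),(.036,-.038,.015),(.036,.038,.015)],(0,255,0))
cv2.imwrite("pics/w1o.png",im)
E
```

```text
{'t': 1.7, 'joint_pos': [90.417, 45.975, 17.505, 102.201, -40.487, 142.989], 'eef_pos': [0.181, 0.541, 0.156], 'orientation': [[0.46, 0.653, 0.602], [-0.348, -0.491, 0.799], [0.817, -0.577, 0.001]], 'ft_force': [-0.279, -0.189, 1.809]}
{'fovy': 65.7065, 'cx': 329.2569, 'cy': 249.452, 'R': [[0.6016, 0.7988, 0.0006], [0.2724, -0.2059, 0.9399], [0.7509, -0.5653, -0.3414]], 't': [-0.5412, -0.0528, 0.3576]}
scoop []
ball0 [(0.89, [296.5, 223.3, 317.7, 243.5]), (0.72, [256.2, 270.9, 267.6, 286.4]), (0.64, [389.7, 249.5, 408.7, 267.2]), (0.62, [351.2, 223.8, 372.5, 246.2]), (0.58, [310.6, 239.4, 319.5, 253.7]), (0.57, [344.3, 237.8, 358.6, 253.8])]
```

View pics/w1o.png

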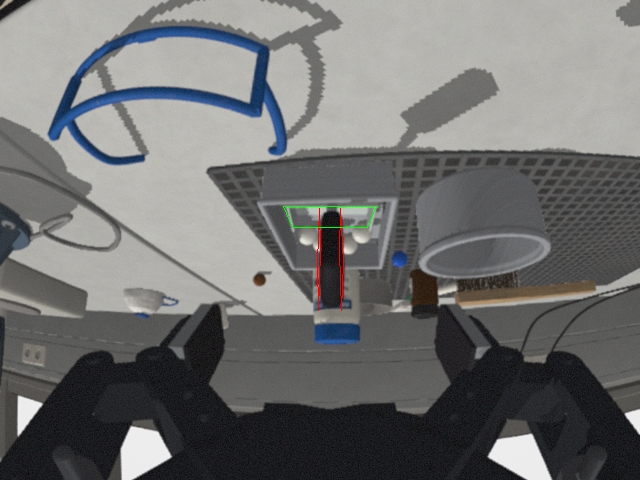

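>>> arm_command --pt "0 3 0 0 0 0 -1" --pt "0 6 0 0 0 0 -1" --pt "0 8 0 0 0 0 -1" --pt "0 9 0 0 0 0 -1" --pt "0 10 0 0 0 0 -1" --pt "0 10 0 0 0 0 -1" --pt "0 10 0 0 0 0 0.3" --pt "0 10 0 0 0 0 0.6" --pt "0 10 0 0 0 0 1" --pt "0 10 0 0 0 0 1" --pt "0 10 0 0 0 0 1" --pt "0 10 0 0 0 0 1" --pt "0 10 0 0 0 0 1" --pt "0 10 0 0 0 0 1" --grip_force 90

```text
t: 3.25
eef_pos: [0.246, 0.4921, 0.0979]
orientation: [[0.459, 0.654, 0.601], [-0.345, -0.493, 0.799], [0.819, -0.574, -0.0]]
ft_force: [-0.4, 0.7, -0.0]
opening: 0.153
```

```bash
python3 - <<'E'
from h import *
s=manip.observe(); print({k:np.round(s[k],3).tolist() for k in("t","joint_pos","eef_pos","ft_force","opening")})
im=viewer.grab_frame("top")[:,:,::-1]
o=cv2.resize(im[200:430,130:380],None,fx=2.4,fy=2.4,interpolation=2)
cv2.imwrite("pics/t2.png",o)
E
```

```text
{'t': 3.25, 'joint_pos': [84.608, 44.035, 4.282, 87.027, -44.227, 136.961], 'eef_pos': [0.246, 0.492, 0.098], 'ft_force': [-0.427, 0.747, -0.029], 'opening': 0.153}
```

View pics/t2.png

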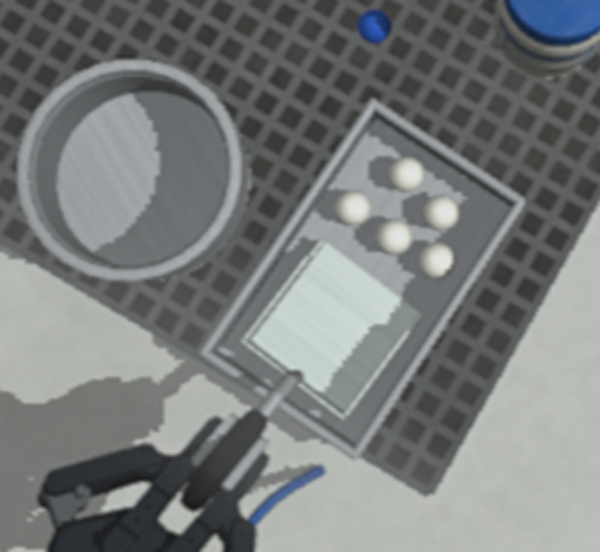

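```bash
cat >> h.py <<'E'
PAN=np.array([.3484,.4181,.003]); PY=-33.2
def scoopR(yaw,tilt): return Ro.from_euler("ZY",[yaw,tilt],degrees=True).as_matrix()
# grasp: tool in scoop frame
G0=scoopR(-37,0); GR=G0.T@tool(35,-37); GP=G0.T@(np.array([.246,.4921,.0979])-[.3203,.4365,.006])
def tgt(S,yaw,tilt,pivot=(0,0,0)):  # scoop point 'pivot' (scoop frame) at world S
    R=scoopR(yaw,tilt); return np.array(S)+R@(GP-np.array(pivot)),R@GR
def panw(x,y,z=.003):
    return PAN+Ro.from_euler("Z",PY,degrees=True).as_matrix()@[x,y,z]
def scoop_now():
    s=manip.observe(); R=np.array(s["orientation"])@GR.T; S=np.array(s["eef_pos"])-R@GP
    q=Ro.from_euler("Z",PY,degrees=True).as_matrix().T@(S-PAN)
    return (q*1000).round(1),Ro.from_matrix(R).as_euler("ZYX",degrees=True).round(2),np.round(s["ft_force"],1),round(s["t"],2),np.round(s["joint_pos"],0)
E
python3 - <<'E'
from h import *
print(scoop_now())
for x in(-25,0,20,35,45): print(x,move(*tgt(panw(x/1000,0),PY,0)))
E
```

```text
(array([-33.6,  -0. ,   2.9]), array([-3.698e+01,  2.000e-02, -2.000e-02]), array([-1.4,  1.8, -1.1]), 3.3, array([ 85.,  44.,   4.,  87., -44., 137.]))
-25 [0.51, 0.71, -0.56, 3.11, -2.15, -0.02]
0 [1.94, 2.76, -0.39, 3.11, -2.15, -0.02]
20 [3.08, 4.39, -0.26, 3.11, -2.15, -0.02]
35 [3.94, 5.62, -0.16, 3.11, -2.15, -0.02]
45 [4.52, 6.43, -0.1, 3.11, -2.15, -0.02]
```

>>> arm_command --pt "0.25 0.35 -0.28 1.5 -1.1 0 1" --pt "0.51 0.71 -0.56 3.1 -2.15 0 1" --pt "0.8 1.12 -0.53 3.1 -2.15 0 1" --pt "1.08 1.53 -0.49 3.1 -2.15 0 1" --pt "1.37 1.94 -0.46 3.1 -2.15 0 1" --pt "1.65 2.35 -0.43 3.1 -2.15 0 1" --pt "1.94 2.76 -0.39 3.1 -2.15 0 1" --pt "2.22 3.17 -0.36 3.1 -2.15 0 1" --pt "2.51 3.58 -0.33 3.1 -2.15 0 1" --pt "2.8 3.98 -0.3 3.1 -2.15 0 1" --pt "3.08 4.39 -0.26 3.1 -2.15 0 1" --pt "3.37 4.8 -0.22 3.1 -2.15 0 1" --pt "3.65 5.2 -0.2 3.1 -2.15 0 1" --pt "3.94 5.62 -0.16 3.1 -2.15 0 1"

```text
t: 4.7
eef_pos: [0.297, 0.4541, 0.1001]
orientation: [[0.484, 0.686, 0.544], [-0.32, -0.44, 0.839], [0.815, -0.58, 0.006]]
ft_force: [-64.1, 30.6, 42.7]
opening: 0.153
```

```bash
python3 - <<'E'
from h import *
print(scoop_now())
im=viewer.grab_frame("top")[:,:,::-1]
cv2.imwrite("pics/t3.png",cv2.resize(im[220:420,190:380],None,fx=3,fy=3,interpolation=2))
for x in(35,40,46): print(x,move(*tgt(panw(x/1000,0),PY,0)))
for n in("ball0",): print(n,[(round(d["conf"],2),((np.array(d["bbox"]).reshape(2,2).mean(0))).tolist()) for d in models.regions_of(n,"top")])
E
```

```text
(array([29.3,  3.3,  4.5]), array([-32.97,   0.44,   0.37]), array([-64.1,  30.6,  42.7]), 4.7, array([ 80.,  38.,  -6.,  74., -49., 126.]))
35 [0.08, 0.51, -0.23, -0.39, -0.18, -0.46]
40 [0.37, 0.91, -0.23, -0.39, -0.18, -0.46]
46 [0.72, 1.4, -0.23, -0.39, -0.18, -0.46]
ball0 [(0.75, [303.55, 283.1]), (0.74, [317.55, 275.45]), (0.64, [286.7, 210.2]), (0.6, [249.7, 188.45]), (0.55, [319.5, 287.04999999999995]), (0.49, [291.5, 272.75]), (0.46, [303.0, 268.05]), (0.46, [443.45, 235.75])]
```

View pics/t3.png

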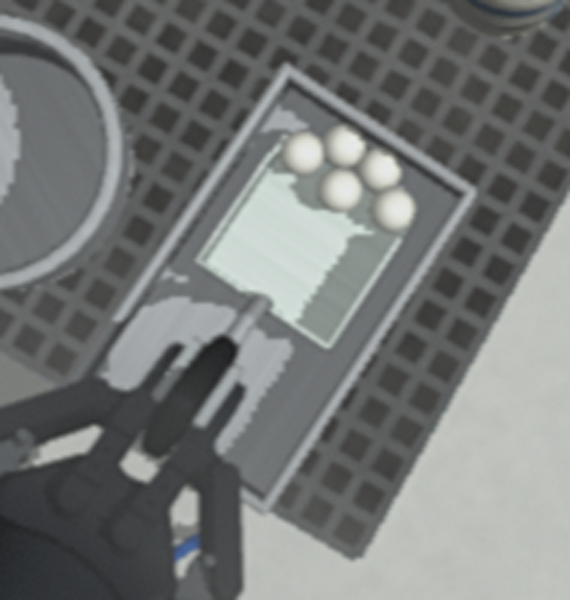

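```bash
python3 - <<'E'
from h import *
for x,y in((25,0),(12,0),(12,11.5),(25,11.5),(35,11.5),(45,11.5)): print(x,y,move(*tgt(panw(x/1000,y/1000),PY,0)))
B=back([(303.5,283.1),(317.5,275.5),(320,288.5),(291.5,271.5),(304,268)],.017,"top")
print(((B-PAN)@Ro.from_euler("Z",PY,degrees=True).as_matrix()*1000).round(0)[:,:2].tolist())
E
```

```text
25 0 [-0.49, -0.33, -0.21, -0.37, -0.18, -0.42]
12 0 [-1.24, -1.39, -0.21, -0.37, -0.18, -0.42]
12 11.5 [-1.24, -1.39, 0.94, -0.37, -0.18, -0.42]
25 11.5 [-0.49, -0.33, 0.94, -0.37, -0.18, -0.42]
35 11.5 [0.09, 0.49, 0.94, -0.37, -0.18, -0.42]
45 11.5 [0.67, 1.3, 0.93, -0.37, -0.18, -0.42]
[[55.0, -0.0], [76.0, -11.0], [62.0, -24.0], [60.0, 24.0], [74.0, 12.0]]
```

>>> arm_command --pt "-0.5 -0.6 0 0 0 0 1" --pt "-0.9 -1.2 0 0 0 0 1" --pt "-1.3 -1.8 0 0 0 0 1" --pt "-1.3 -1.8 0 0 0 0 1"

```text
t: 5.2
eef_pos: [0.2809, 0.4618, 0.0978]
orientation: [[0.48, 0.686, 0.547], [-0.313, -0.449, 0.837], [0.819, -0.573, -0.001]]
ft_force: [-5.1, 1.3, 6.4]
opening: 0.152
```

```bash
python3 - <<'E'
from h import *
print(scoop_now())
RR=Ro.from_euler("Z",PY,degrees=True).as_matrix()
print("lip corners earlier",((back([(284.3,267.7),(324.3,299)],.021,"top")-PAN)@RR*1000).round(1))
im=viewer.grab_frame("top")[:,:,::-1]
b=cv2.resize(im[220:420,190:380],None,fx=3,fy=3,interpolation=2)
q=[(.036,.038,.015),(-.04,.038,.03),(-.04,-.038,.03),(.036,-.038,.015)]
s=manip.observe(); R=np.array(s["orientation"])@GR.T; S=np.array(s["eef_pos"])-R@GP
for pt in (proj(np.array(q)@R.T+S,"top")-[190,220])*3: cv2.circle(b,tuple(pt.round().astype(int)),3,(0,0,255),-1)
cv2.imwrite("pics/t4.png",b)
B=[np.array(d["bbox"]).reshape(2,2).mean(0) for d in models.regions_of("ball0","top")]
print(((back(B,.017,"top")-PAN)@RR*1000).round(0)[:,:2].tolist())
E
```

```text
(array([12.5, -0.1,  2.9]), array([-3.316e+01, -3.000e-02, -5.000e-02]), array([-5.1,  1.3,  6.4]), 5.2, array([ 82.,  40.,  -4.,  77., -48., 129.]))
lip corners earlier [[ 58.1  35.5  18. ]
 [ 52.1 -38.2  18. ]]
[[131.0, 83.0], [231.0, -135.0], [70.0, 11.0], [40.0, -25.0], [132.0, 147.0], [55.0, -1.0], [43.0, 20.0], [76.0, -14.0]]
```

View pics/t4.png

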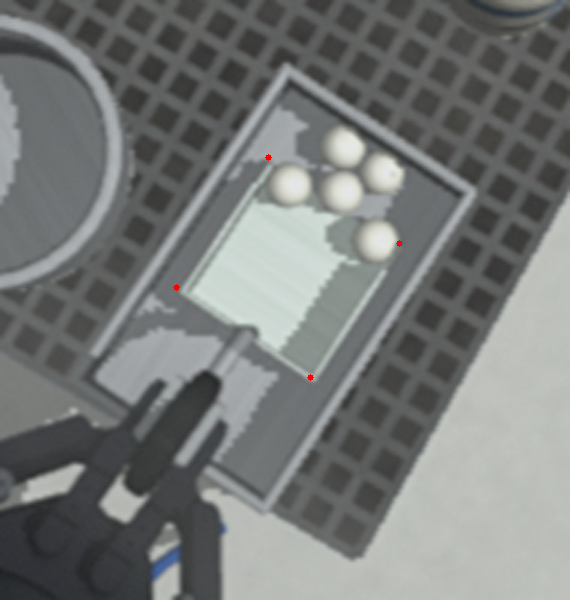

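```bash
python3 - <<'E'
from h import *
for x,t in((20,0),(26,0),(26,-4),(26,-8),(26,-14)): print(x,t,move(*tgt(panw((x-40)/1000,0,.0033),PY,t,(-.04,0,0))))
E
```

```text
20 0 [0.46, 0.58, -0.0, -0.0, 0.04, 0.01]
26 0 [0.8, 1.07, -0.0, -0.0, 0.04, 0.01]
26 -4 [0.12, 0.78, -0.0, -0.01, 0.04, -3.99]
26 -8 [-0.58, 0.54, -0.0, -0.01, 0.04, -7.99]
26 -14 [-1.65, 0.27, 0.0, -0.01, 0.04, -13.99]
```

>>> arm_command --pt "0.23 0.3 0 0 0 0 1" --pt "0.46 0.58 0 0 0 0 1" --pt "0.63 0.83 0 0 0 0 1" --pt "0.8 1.07 0 0 0 0 1" --pt "0.46 0.92 0 0 0 -2 1" --pt "0.12 0.78 0 0 0 -4 1" --pt "-0.23 0.66 0 0 0 -6 1" --pt "-0.58 0.54 0 0 0 -8 1" --pt "-0.94 0.45 0 0 0 -10 1" --pt "-1.3 0.36 0 0 0 -12 1" --pt "-1.65 0.27 0 0 0 -14 1" --pt "-1.65 0.27 0 0 0 -14 1" --pt "-1.65 0.27 0 0 0 -14 1"

```text
t: 6.6
eef_pos: [0.2754, 0.4652, 0.0824]
orientation: [[0.3, 0.781, 0.547], [-0.194, -0.512, 0.837], [0.934, -0.357, -0.002]]
ft_force: [-1.3, 1.3, 5.1]
opening: 0.151
```

```bash
python3 - <<'E'
from h import *
print(scoop_now())
RR=Ro.from_euler("Z",PY,degrees=True).as_matrix()
im=viewer.grab_frame("top")[:,:,::-1]
b=cv2.resize(im[220:420,190:380],None,fx=3,fy=3,interpolation=2)
cv2.imwrite("pics/t5.png",b)
B=[np.array(d["bbox"]).reshape(2,2).mean(0) for d in models.regions_of("ball0","top")]
print(((back(B,.017,"top")-PAN)@RR*1000).round(0)[:,:2].tolist())
E
```

```text
(array([25.5, -0.3, 12.9]), array([-33.15, -14.07,  -0.12]), array([-1.3,  1.3,  5.1]), 6.6, array([ 85.,  51.,   2.,  92., -55., 146.]))
[[232.0, -136.0], [52.0, -25.0], [52.0, 22.0], [76.0, -13.0], [131.0, 145.0], [52.0, -2.0], [128.0, 81.0], [-4.0, -1.0]]
```

View pics/t5.png

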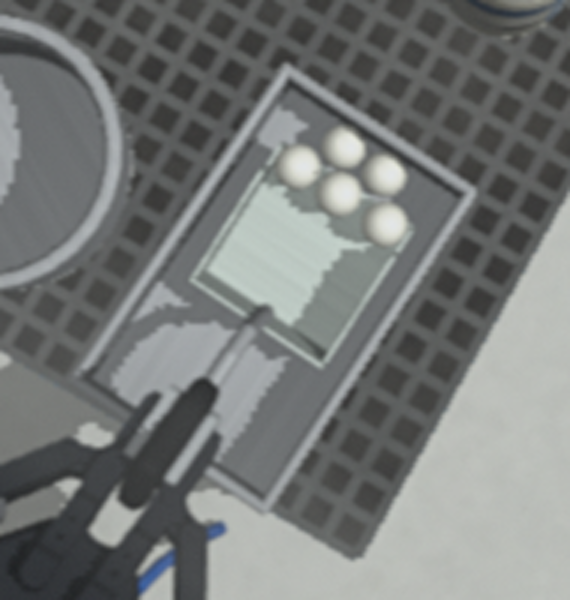

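```bash
python3 - <<'E'
from h import *
a=viewer.grab_frame("scene")[110:260,290:420]; w=viewer.grab_frame("wrist"); t=viewer.grab_frame("top")[240:360,240:360]
a=cv2.resize(a,(400,462),interpolation=2); w=cv2.resize(w[130:330,230:430][::-1,::-1],(400,400),interpolation=2)
o=np.zeros((600,800,3),np.uint8); o[:462,:400]=a; o[:400,400:]=w
cv2.imwrite("pics/c6.png",o[:,:,::-1]); print(manip.observe()["t"])
E
```

```text
6.85
```

View pics/c6.png

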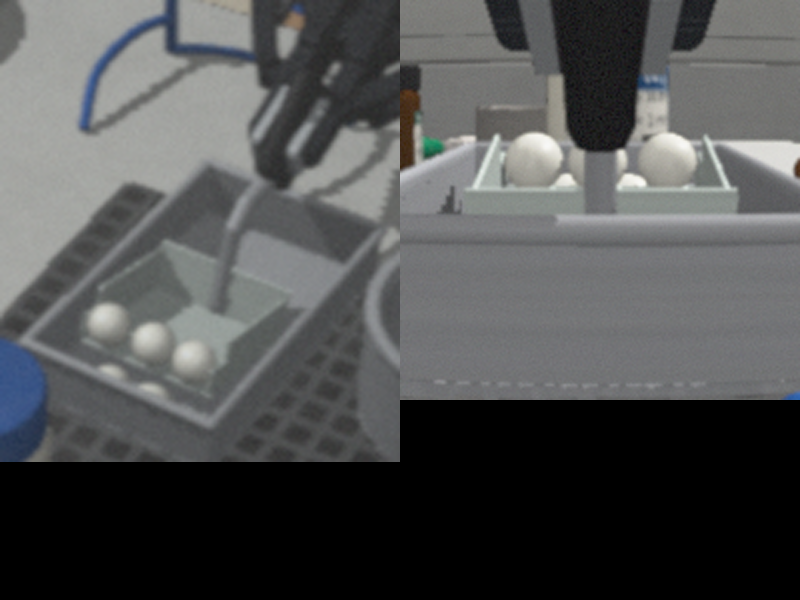

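```bash
python3 - <<'E'
from h import *
for z,t in((33,-14),(63,-14),(63,-20),(63,-28)): print(z,t,move(*tgt(panw((25.5-40)/1000,0,z/1000),PY,t,(-.04,0,0))))
E
```

```text
33 -14 [2.74, -1.18, 0.02, 0.05, 0.04, 0.0]
63 -14 [5.54, -2.25, 0.02, 0.05, 0.04, 0.0]
63 -20 [4.52, -2.67, 0.02, 0.04, 0.04, -6.0]
63 -28 [3.09, -3.06, 0.02, 0.04, 0.04, -14.0]
```

>>> arm_command --pt "0.7 -0.3 0 0 0 0 1" --pt "1.6 -0.7 0 0 0 0 1" --pt "2.7 -1.2 0 0 0 0 1" --pt "3.7 -1.55 0 0 0 0 1" --pt "4.7 -1.9 0 0 0 0 1" --pt "5.5 -2.25 0 0 0 0 1" --pt "5.2 -2.4 0 0 0 -2 1" --pt "4.86 -2.53 0 0 0 -4 1" --pt "4.5 -2.67 0 0 0 -6 1" --pt "4.15 -2.77 0 0 0 -8 1" --pt "3.8 -2.87 0 0 0 -10 1" --pt "3.45 -2.97 0 0 0 -12 1" --pt "3.1 -3.06 0 0 0 -14 1" --pt "3.1 -3.06 0 0 0 -14 1" --pt "3.1 -3.06 0 0 0 -14 1" --pt "3.1 -3.06 0 0 0 -14 1"

```text
t: 8.45
eef_pos: [0.2608, 0.4753, 0.123]
orientation: [[0.103, 0.83, 0.548], [-0.068, -0.543, 0.837], [0.992, -0.123, 0.001]]
ft_force: [-0.1, 0.4, -2.0]
opening: 0.151
```

```bash
python3 - <<'E'
from h import *
print(scoop_now())
RR=Ro.from_euler("Z",PY,degrees=True).as_matrix()
a=viewer.grab_frame("scene")
B=[np.array(d["bbox"]).reshape(2,2).mean(0).round() .tolist()for d in models.regions_of("ball0","scene")];print(B)
t=viewer.grab_frame("top")
B=[np.array(d["bbox"]).reshape(2,2).mean(0).round().tolist() for d in models.regions_of("ball0","top")];print(B)
o=np.hstack([cv2.resize(a[70:270,290:430],(392,560),interpolation=2),cv2.resize(t[220:420,190:335],(406,560),interpolation=2)])
cv2.imwrite("pics/c7.png",o[:,:,::-1])
E
```

```text
(array([20.4,  0.2, 82.2]), array([-33.23, -27.91,   0.04]), array([-0.1,  0.4, -2. ]), 8.45, array([ 88.,  60.,   9., 116., -58., 168.]))
[[195.0, 269.0], [401.0, 305.0], [358.0, 176.0], [374.0, 176.0], [360.0, 283.0], [349.0, 168.0]]
[[287.0, 209.0], [444.0, 235.0], [290.0, 331.0], [303.0, 269.0], [318.0, 277.0], [261.0, 310.0], [282.0, 320.0]]
```

View pics/c7.png

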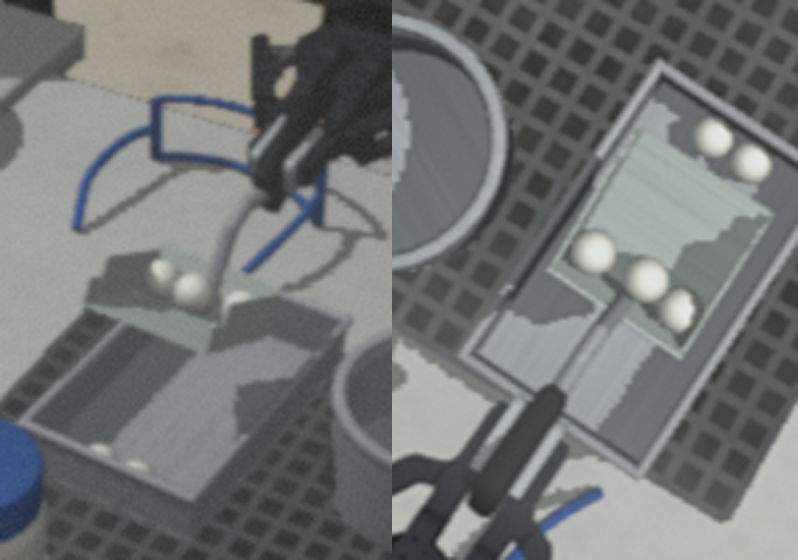

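```bash
cat > kin.py <<'E'
from h import *
from scipy.optimize import least_squares
D=[([72.997,13.681,-.815,75.586,0,90],[.153,.502,.253]),([90.417,45.975,17.505,102.201,-40.487,142.989],[.181,.541,.156]),([84.608,44.035,4.282,87.027,-44.227,136.961],[.246,.492,.098]),
([82,40,-4,77,-48,129],[.2809,.4618,.0978]),([85,51,2,92,-55,146],[.2754,.4652,.0824]),([88,60,9,116,-58,168],[.2608,.4753,.123])]
def chain(q,k,adir):
    h,L1,L2,o,b,Lt=k; j=np.radians(q); r=np.array([np.cos(j[0]),np.sin(j[0]),0]);z=np.array([0,0,1.])
    dn=lambda p:np.cos(p)*r-np.sin(p)*z; up=lambda p:np.sin(p)*r+np.cos(p)*z
    S=h*z; E=S+L1*(np.sin(j[1])*r+np.cos(j[1])*z); p=j[1]-j[2]
    W=E+L2*dn(p)+o*up(p); V=W+b*dn(p+j[3]); s=np.cross(z,r)
    a=np.cos(j[4])*dn(p+j[3])+SG*np.sin(j[4])*s
    return S,E,W,V,V+Lt*a,a
best=None
for SG in(1,-1):
    f=lambda k:np.concatenate([chain(q,k,0)[4]-p for q,p in D])
    s=least_squares(f,[.2,.45,.45,0,.1,.2])
    if best is None or s.cost<best[0]: best=(s.cost,SG,s.x)
SG=best[1];K=best[2]
def ik(p,R,q0):
    f=lambda q:np.r_[(chain(q,K,0)[4]-p)*10,chain(q,K,0)[5]-R[:,1]]
    s=least_squares(f,q0[:5]); return s.x,np.abs(s.fun).max()
E
python3 - <<'E'
from kin import *
print(SG,K.round(4),(np.array([chain(q,K,0)[4]-p for q,p in D])*1000).round(1).tolist())
d=np.array([.837,-.548,0]); J=np.array([.406,.551,0])
q=np.array([88,60,9,116,-58.])
for yaw in(-33.2,-20,-50):
  w=np.radians(yaw); d=np.array([np.cos(w),np.sin(w),0])
  for t,z in((-15,.13),(0,.09),(20,.08),(35,.08)):
    P,R=tgt(J-.015*d+[0,0,z],yaw,t,(.036,0,0)); qq,e=ik(P,R,q); c=chain(qq,K,0)
    # forearm / wrist clearance to hood
    pts=np.vstack([np.linspace(c[i],c[i+1],40) for i in range(4)])
    lo,hi=np.array([.16,.06,.34]),np.array([.40,.29,.58]); dist=np.linalg.norm(pts-np.clip(pts,lo,hi),axis=1)
    print(yaw,t,qq.round(0),round(e,3),"P",P.round(3),"W",c[2].round(2),"E",c[1].round(2),"hood",dist.min().round(3),pts[dist.argmin()].round(2))
s=manip.observe();c=chain(s["joint_pos"],K,0);print([x.round(2) for x in c])
E
```

```text
1 [0.1997 0.5727 0.3979 0.0141 0.1305 0.2864] [[0.1, -1.3, 0.3], [1.0, 1.6, 0.2], [1.0, -1.1, 0.9], [-0.8, 1.9, -1.8], [0.8, 0.2, 1.2], [-1.2, -1.8, -0.8]]
-33.2 -15 [ 87.  63.  46. 127. -54.] 0.0 P [0.269 0.64  0.185] W [0.05 0.89 0.36] E [0.03 0.51 0.46] hood 0.144 [0.02 0.3  0.35]
-33.2 0 [ 83.  51.  35. 106. -47.] 0.0 P [0.286 0.629 0.182] W [0.1  0.83 0.46] E [0.05 0.44 0.56] hood 0.125 [0.04 0.31 0.45]
-33.2 20 [ 75.  39.  26.  90. -33.] 0.0 P [0.318 0.608 0.21 ] W [0.19 0.73 0.57] E [0.09 0.35 0.65] hood 0.083 [0.08 0.3  0.59]
-33.2 35 [ 67.  33.  23.  84. -20.] 0.0 P [0.349 0.588 0.229] W [0.27 0.65 0.63] E [0.12 0.29 0.68] hood 0.064 [0.1  0.23 0.6 ]
-20 -15 [ 90.  50.  19. 103. -62.] 0.0 P [0.253 0.607 0.185] W [-0.    0.79  0.38] E [-0.    0.44  0.57] hood 0.16 [-0.    0.17  0.34]
-20 0 [ 86.  40.  13.  84. -52.] 0.0 P [0.271 0.6   0.182] W [0.05 0.73 0.47] E [0.03 0.37 0.64] hood 0.138 [0.02 0.3  0.56]
-20 20 [ 77.  31.  11.  75. -35.] 0.0 P [0.308 0.586 0.21 ] W [0.16 0.65 0.58] E [0.07 0.28 0.69] hood 0.107 [0.05 0.22 0.59]
-20 35 [ 68.  28.  14.  76. -20.] 0.0 P [0.342 0.574 0.229] W [0.25 0.61 0.63] E [0.1  0.24 0.71] hood 0.083 [0.08 0.19 0.59]
-50 -15 [ 83.  80.  88. 151. -49.] 0.113 P [0.301 0.676 0.185] W [0.12 0.95 0.38] E [0.07 0.56 0.3 ] hood 0.149 [0.04 0.32 0.26]
-50 0 [ 79.  75.  88. 144. -40.] 0.009 P [0.313 0.661 0.182] W [0.18 0.92 0.45] E [0.1  0.54 0.34] hood 0.117 [0.06 0.32 0.29]
-50 20 [ 73.  50.  48. 109. -29.] 0.0 P [0.339 0.631 0.21 ] W [0.25 0.8  0.57] E [0.13 0.42 0.57] hood 0.068 [0.1  0.31 0.47]
-50 35 [ 66.  39.  35.  95. -18.] 0.0 P [0.362 0.603 0.229] W [0.31 0.7  0.63] E [0.15 0.33 0.64] hood 0.032 [0.13 0.29 0.59]
[array([0. , 0. , 0.2]), array([0.02, 0.5 , 0.49]), array([0.03, 0.76, 0.19]), array([0.02, 0.63, 0.16]), array([0.26, 0.48, 0.12]), array([ 0.83, -0.54, -0.12])]
```

```bash
cat > wp.py <<'E'
from kin import *
def run(wps,lip=False):
    q=np.array(manip.observe()["joint_pos"][:5])
    for S,yaw,t,pv in wps:
        P,R=tgt(S,yaw,t,pv); qq,e=ik(P,R,q); q=qq; c=chain(qq,K,0)
        pts=np.vstack([np.linspace(c[i],c[i+1],40) for i in range(4)])
        lo,hi=np.array([.16,.06,.34]),np.array([.40,.29,.58]); dist=np.linalg.norm(pts-np.clip(pts,lo,hi),axis=1).min()
        print(yaw,t,move(P,R),qq.round(0),round(e,3),"hood",dist.round(3))
L=(.036,0,0)
def jarlip(yaw,z,back=.015):
    w=np.radians(yaw); return np.array([.406-back*np.cos(w),.551-back*np.sin(w),z])
E
python3 - <<'E'
from wp import *
run([(panw(.053,0,.15),PY,-20,L),((panw(.053,0,.155)+jarlip(-15,.155))/2,-24,-18,L),(jarlip(-15,.155),-15,-15,L),(jarlip(-15,.12),-15,-5,L),(jarlip(-15,.09),-15,0,L),(jarlip(-15,.08),-15,10,L),(jarlip(-15,.08),-15,20,L),(jarlip(-15,.08),-15,30,L)])
E
```

```text
-33.2 -20 [7.23, -0.38, -0.0, 0.0, -0.06, 7.93] [ 87.  48.   8. 111. -57.] 0.0 hood 0.144
-24 -18 [7.58, -4.69, 4.49, 9.01, -1.98, 9.91] [ 90.  47.  11. 107. -61.] 0.0 hood 0.158
-15 -15 [7.74, -8.51, 9.18, 17.73, -4.32, 12.83] [ 91.  44.  12.  95. -65.] 0.0 hood 0.162
-15 -5 [6.87, -7.27, 9.55, 17.37, -5.88, 22.74] [ 88.  38.   8.  82. -57.] 0.0 hood 0.151
-15 0 [5.13, -6.33, 9.78, 17.15, -6.65, 27.7] [ 86.  36.   5.  75. -53.] 0.0 hood 0.143
-15 10 [6.43, -4.78, 10.34, 16.64, -8.19, 37.61] [ 82.  31.   5.  70. -45.] 0.0 hood 0.128
-15 20 [8.42, -2.99, 11.01, 16.04, -9.72, 47.52] [ 77.  28.   6.  70. -35.] 0.0 hood 0.114
-15 30 [10.05, -0.89, 11.76, 15.34, -11.23, 57.43] [ 71.  26.   9.  71. -25.] 0.0 hood 0.098
```

>>> arm_command --pt "0.8 0 0 0 0 1 1" --pt "2 -0.1 0 0 0 2 1" --pt "3.5 -0.2 0 0 0 4 1" --pt "5 -0.25 0 0 0 5.5 1" --pt "6.4 -0.3 0 0 0 7 1" --pt "7.2 -0.4 0 0 0 7.9 1" --pt "7.3 -1.3 0.8 1.7 -0.4 8.3 1" --pt "7.4 -2.4 2 4 -0.9 8.8 1" --pt "7.5 -3.5 3.2 6.4 -1.4 9.3 1" --pt "7.58 -4.7 4.5 9 -2 9.9 1" --pt "7.6 -5.7 5.7 11.2 -2.6 10.7 1" --pt "7.65 -6.6 6.9 13.4 -3.2 11.4 1" --pt "7.7 -7.5 7.9 15.4 -3.7 12.1 1" --pt "7.72 -8.1 8.7 16.9 -4.1 12.6 1" --pt "7.74 -8.5 9.2 17.7 -4.3 12.8 1" --pt "7.74 -8.5 9.2 17.7 -4.3 12.8 1" --pt "7.74 -8.5 9.2 17.7 -4.3 12.8 1"

```text
t: 10.35
eef_pos: [0.2481, 0.5929, 0.2093]
orientation: [[0.33, 0.908, 0.259], [-0.087, -0.245, 0.966], [0.94, -0.341, -0.002]]
ft_force: [-0.8, 0.4, -2.8]
opening: 0.149
```

```bash
python3 - <<'E'
from wp import *
print(scoop_now())
run([(jarlip(-15,.12),-15,-5,L),(jarlip(-15,.09),-15,0,L),(jarlip(-15,.08),-15,10,L),(jarlip(-15,.08),-15,20,L),(jarlip(-15,.08),-15,30,L)])
t=viewer.grab_frame("top")
B=[np.array(d["bbox"]).reshape(2,2).mean(0).round().tolist() for d in models.regions_of("ball0","top")];print(B)
cv2.imwrite("pics/t8.png",cv2.resize(t[180:400,110:360],None,fx=2.4,fy=2.4,interpolation=2)[:,:,::-1])
s=manip.observe(); R=np.array(s["orientation"])@GR.T; S=np.array(s["eef_pos"])-R@GP
print(proj(np.array([(.036,.038,.015),(.036,-.038,.015),(-.04,-.038,.03),(-.04,.038,.03)])@R.T+S,"top").round())
E
```

```text
(array([-71.8, 126.9, 141.7]), array([-15.01, -15.08,  -0.13]), array([-0.8,  0.4, -2.8]), 10.35, array([ 91.,  44.,  12.,  95., -65., 130.]))
-15 -5 [-0.43, 1.43, 0.01, 0.09, 0.09, 10.08] [ 88.  38.   8.  82. -57.] 0.0 hood 0.151
-15 0 [-1.91, 2.77, 0.01, 0.09, 0.09, 15.08] [ 86.  36.   5.  75. -53.] 0.0 hood 0.143
-15 10 [-0.27, 4.08, 0.01, 0.1, 0.08, 25.08] [ 82.  31.   5.  70. -45.] 0.0 hood 0.128
-15 20 [2.11, 5.48, 0.01, 0.11, 0.07, 35.08] [ 77.  28.   6.  70. -35.] 0.0 hood 0.114
-15 30 [4.2, 7.28, 0.01, 0.11, 0.06, 45.08] [ 71.  26.   9.  71. -25.] 0.0 hood 0.098
[[135.0, 324.0], [158.0, 328.0], [187.0, 271.0], [303.0, 269.0], [172.0, 333.0], [444.0, 235.0], [319.0, 277.0], [285.0, 212.0], [252.0, 186.0]]
[[134. 268.]
 [194. 285.]
 [176. 347.]
 [115. 330.]]
```

View pics/t8.png

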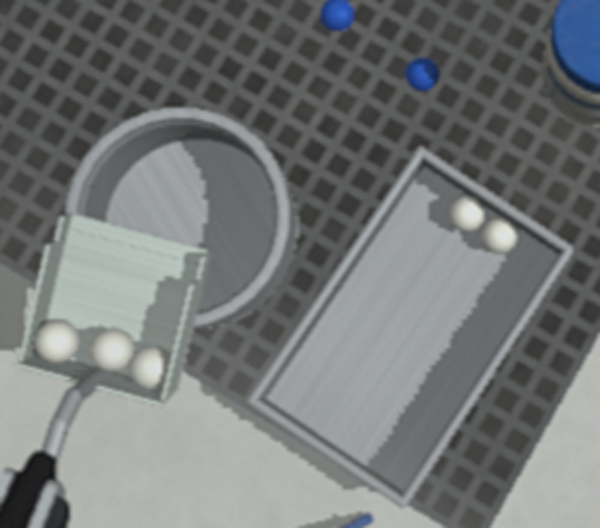

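>>> arm_command --pt "-0.1 0.4 0 0 0 2.5 1" --pt "-0.2 0.75 0 0 0 5 1" --pt "-0.3 1.1 0 0 0 7.5 1" --pt "-0.43 1.43 0 0 0 10 1" --pt "-0.95 1.9 0 0 0 12 1" --pt "-1.45 2.35 0 0 0 13.5 1" --pt "-1.9 2.77 0 0 0 15 1" --pt "-1.1 3.4 0 0 0 20 1" --pt "-0.27 4.08 0 0 0 25 1" --pt "0.9 4.75 0 0 0 30 1" --pt "2.1 5.48 0 0 0 35 1" --pt "3.15 6.35 0 0 0 40 1" --pt "4.2 7.28 0 0 0 45 1" --pt "4.2 7.28 0 0 0 45 1" --pt "4.2 7.28 0 0 0 45 1" --pt "4.2 7.28 0 0 0 45 1" --pt "4.2 7.28 0 0 0 45 1" --pt "4.2 7.28 0 0 0 45 1"

```text
t: 12.25
eef_pos: [0.3273, 0.5719, 0.2235]
orientation: [[0.875, 0.409, 0.258], [-0.233, -0.112, 0.966], [0.424, -0.906, -0.003]]
ft_force: [-0.1, 0.6, -1.9]
opening: 0.154
```

```bash
python3 - <<'E'
from wp import *
print(scoop_now())
print(manip.observe()["joint_pos"])
for c in("top","scene"):
    t=viewer.grab_frame(c); cv2.imwrite(f"pics/{c}9.png",t[:,:,::-1])
    print([np.array(d["bbox"]).reshape(2,2).mean(0).round().tolist()+[round(d["conf"],2)] for d in models.regions_of("ball0",c)])
# reverse path, then back to the pan
run([(jarlip(-15,.09),-15,10,L),(jarlip(-15,.125),-15,0,L),(jarlip(-15,.155),-15,-5,L),((panw(.02,0,.155)+jarlip(-15,.155))/2,-24,-3,L),(panw(.015,0,.155),PY,0,L),(panw(.015,0,.05),PY,0,L),(panw(.015,0,.0035),PY,0,L)])
E
```

```text
(array([-69. , 127.9,  94.6]), array([-15.04,  29.92,  -0.17]), array([-0.1,  0.6, -1.9]), 12.25, array([ 71.,  26.,   9.,  71., -25.,  85.]))
[ 70.74392693  25.72223117   8.91940221  71.3368517  -25.01326079
  85.25218564]
[[287.0, 211.0, 0.73], [443.0, 236.0, 0.68], [198.0, 265.0, 0.66], [318.0, 276.0, 0.59], [251.0, 186.0, 0.55], [212.0, 252.0, 0.53], [189.0, 246.0, 0.51], [301.0, 270.0, 0.5], [293.0, 135.0, 0.29]]
[[192.0, 271.0, 0.64], [360.0, 284.0, 0.62], [402.0, 307.0, 0.6]]
-15 10 [-4.98, 0.01, -0.02, 0.07, 0.06, -19.93] [ 82.  31.   5.  72. -45.] 0.0 hood 0.128
-15 0 [-6.0, -2.02, -0.02, 0.07, 0.06, -29.93] [ 86.  34.   8.  79. -53.] 0.0 hood 0.144
-15 -5 [-5.9, -4.01, -0.02, 0.07, 0.07, -34.93] [ 88.  36.  10.  86. -57.] 0.0 hood 0.151
-24 -3 [-4.66, -4.1, -5.41, -5.98, 6.89, -32.86] [ 87.  36.  10.  94. -52.] 0.0 hood 0.145
-33.2 0 [-3.31, -4.39, -10.8, -11.77, 14.16, -29.66] [ 85.  34.   9.  99. -46.] 0.0 hood 0.136
-33.2 0 [-7.76, 5.12, -10.78, -11.77, 14.16, -29.66] [ 85.  39.   2.  87. -46.] 0.0 hood 0.132
-33.2 0 [-9.73, 9.34, -10.78, -11.77, 14.16, -29.66] [ 85.  42.  -1.  81. -46.] 0.0 hood 0.132
```

>>> arm_command --pt "-1.5 0 0 0 0 -5 1" --pt "-3.3 0 0 0 0 -12 1" --pt "-5 0 0 0 0 -20 1" --pt "-5.5 -1 0 0 0 -25 1" --pt "-6 -2 0 0 0 -30 1" --pt "-5.95 -3 0 0 0 -32.5 1" --pt "-5.9 -4 0 0 0 -35 1" --pt "-5.5 -4 -1.6 -1.8 2 -34.4 1" --pt "-5.1 -4.1 -3.5 -4 4.5 -33.7 1" --pt "-4.66 -4.1 -5.4 -6 6.9 -32.9 1" --pt "-4.2 -4.2 -7.2 -8 9.4 -31.8 1" --pt "-3.8 -4.3 -9 -10 11.8 -30.7 1" --pt "-3.3 -4.4 -10.8 -11.8 14.2 -29.7 1" --pt "-3.3 -4.4 -10.8 -11.8 14.2 -29.7 1" --pt "-4.8 -1.2 -10.8 -11.8 14.2 -29.7 1" --pt "-6.3 2 -10.8 -11.8 14.2 -29.7 1" --pt "-7.76 5.1 -10.8 -11.8 14.2 -29.7 1" --pt "-8.5 6.7 -10.8 -11.8 14.2 -29.7 1" --pt "-8.9 7.6 -10.8 -11.8 14.2 -29.7 1" --pt "-8.9 7.6 -10.8 -11.8 14.2 -29.7 1"

```text
t: 14.45
eef_pos: [0.2533, 0.48, 0.1169]
orientation: [[0.479, 0.686, 0.548], [-0.313, -0.45, 0.836], [0.82, -0.573, -0.001]]
ft_force: [-0.1, 1.2, -1.4]
opening: 0.156
```

```bash
python3 - <<'E'
from wp import *
print(scoop_now())
run([(panw(.015,0,.01),PY,0,L),(panw(.015,0,.005),PY,0,L),(panw(.015,0,.0032),PY,0,L)])
E
```

```text
(array([-20.5,  -0.1,  22.1]), array([-3.323e+01, -7.000e-02, -3.000e-02]), array([-0.1,  1.2, -1.4]), 14.45, array([ 85.,  40.,  -0.,  83., -46., 133.]))
-33.2 0 [-1.0, 0.66, -0.0, 0.05, 0.01, 0.07] [ 85.  41.  -0.  82. -46.] 0.0 hood 0.132
-33.2 0 [-1.41, 0.94, -0.0, 0.05, 0.01, 0.07] [ 85.  41.  -1.  82. -46.] 0.0 hood 0.132
-33.2 0 [-1.56, 1.05, -0.0, 0.05, 0.01, 0.07] [ 85.  42.  -1.  81. -46.] 0.0 hood 0.132
```

>>> arm_command --pt "-0.5 0.33 0 0 0 0 1" --pt "-1 0.66 0 0 0 0 1" --pt "-1.2 0.8 0 0 0 0 1" --pt "-1.4 0.94 0 0 0 0 1" --pt "-1.5 1 0 0 0 0 1" --pt "-1.58 1.06 0 0 0 0 1" --pt "-1.58 1.06 0 0 0 0 1"

```text
t: 15.15
eef_pos: [0.2532, 0.4801, 0.0989]
orientation: [[0.479, 0.685, 0.549], [-0.315, -0.449, 0.836], [0.819, -0.573, 0.001]]
ft_force: [-0.0, -0.0, -1.3]
opening: 0.153
```

```bash
python3 - <<'E'
from wp import *
print(scoop_now())
E
```

```text
(array([-20.8,  -0.1,   4. ]), array([-3.328e+01, -2.000e-02,  4.000e-02]), array([-0. , -0. , -1.3]), 15.15, array([ 85.,  41.,  -1.,  81., -46., 133.]))
```

Still 4.0 mm in z (floor near 3), with no contact yet. I'll go 1 mm lower, feeling for the floor.

>>> arm_command --pt "-0.04 0.03 0 0 0 0 1" --pt "-0.08 0.06 0 0 0 0 1" --pt "-0.1 0.07 0 0 0 0 1" --pt "-0.1 0.07 0 0 0 0 1" --pt "-0.1 0.07 0 0 0 0 1"

```text
t: 15.65
eef_pos: [0.2532, 0.4802, 0.0979]
orientation: [[0.479, 0.685, 0.549], [-0.315, -0.449, 0.836], [0.819, -0.573, 0.001]]
ft_force: [-1.1, 1.2, 2.5]
opening: 0.159
```

```bash
python3 - <<'E'
from wp import *
print(scoop_now())
E
```

```text
(array([-20.8,   0.1,   3. ]), array([-3.326e+01, -3.000e-02,  5.000e-02]), array([-1.1,  1.2,  2.5]), 15.65, array([ 85.,  41.,  -1.,  81., -46., 133.]))
```

>>> arm_command --pt "0 0 0 0 0 0 0.6" --pt "0 0 0 0 0 0 0.2" --pt "0 0 0 0 0 0 -0.4" --pt "0 0 0 0 0 0 -1" --pt "0 0 0 0 0 0 -1" --pt "0 0 0 0 0 0 -1" --pt "0 -1 0 0 0 0 -1" --pt "0 -2.5 0 0 0 0 -1" --pt "0 -4.5 0 0 0 0 -1" --pt "0 -7 0 0 0 0 -1" --pt "0 -10 0 0 0 0 -1" --pt "0 -12 0 0 0 0 -1" --pt "0 -12 0 0 0 0 -1" --pt "0 -12 0 0 0 0 -1"

```text
t: 17.05
eef_pos: [0.1706, 0.5342, 0.1663]
orientation: [[0.479, 0.686, 0.548], [-0.315, -0.449, 0.836], [0.819, -0.573, 0.001]]
ft_force: [1.5, -1.1, 0.4]
opening: 1.001
```

```bash
python3 - <<'E'
from wp import *
s=manip.observe();print(s["t"],s["eef_pos"],s["ft_force"],s["opening"])
a=viewer.grab_frame("scene"); t=viewer.grab_frame("top")
o=np.hstack([cv2.resize(a[90:320,230:510],(400,329),interpolation=2),cv2.resize(t[100:430,120:400],(400,471),interpolation=2)[:329*0+471][:471]][0:1]) if 0 else None
A=np.zeros((520,400,3),np.uint8);A[:329]=cv2.resize(a[90:320,230:510],(400,329),interpolation=2)
T=np.zeros((520,400,3),np.uint8);T[:471]=cv2.resize(t[100:430,120:400],(400,471),interpolation=2)
cv2.imwrite("pics/f.png",np.hstack([A,T])[:,:,::-1])
print([np.array(d["bbox"]).reshape(2,2).mean(0).round().tolist()+[round(d["conf"],2)] for d in models.regions_of("ball0","top")])
E
```

```text
17.05 [0.17056612 0.53423637 0.1662791 ] [ 1.49276067 -1.09511457  0.41652971] 1.0009582334999818
[[446.0, 235.0, 0.75], [210.0, 252.0, 0.74], [319.0, 278.0, 0.66], [192.0, 246.0, 0.54], [285.0, 212.0, 0.54], [250.0, 186.0, 0.46]]
```

View pics/f.png

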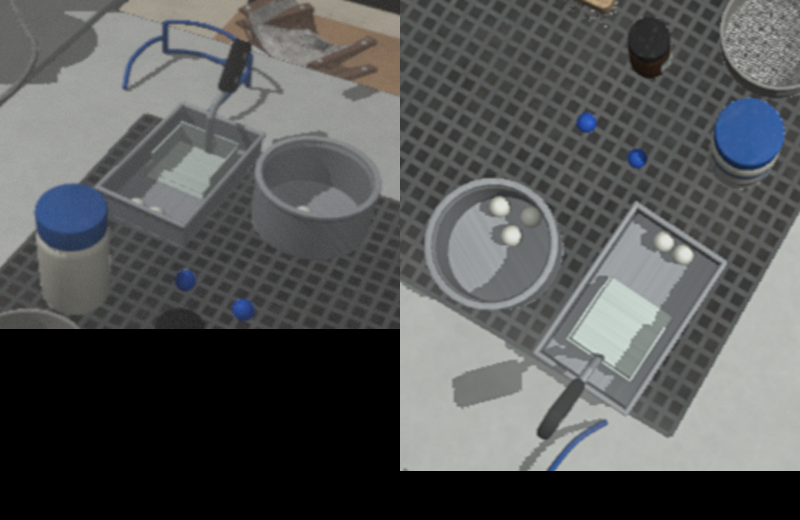

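The last picture shows three balls in the jar, at (498,207), (511,236) and a shaded one at (530,215). Two are in the pan, at (664,241) and (683,254). The scoop stands flat in the pan and the gripper is clear of it, so I'm handing the job in.

```bash
python3 -c "
from cell import manip
manip.job_done()"
```

```text
the job is handed in; nothing more can be done
```

Three of the five balls are in the grinding jar and the other two stayed in the pan. The scoop stands flat in the pan, let go, and I handed the job in at about 17 s of the 48 s allowed.

- **Last checks:** the final top picture shows three balls in the jar, two in the pan and none elsewhere. The jar, sample jars and look-alike balls appear unmoved, and the open gripper is clear of everything. One jar ball lies in shadow: the network missed it and one pan ball in that last picture. I could see both, and it had found all three jar balls right after pouring.
- **What went wrong on the way:** the first push jammed the balls against the pan's far wall, with about 83 N at the wrist (limit 120 N). I backed off. The three balls on the blade did not roll back at a 14° tilt, so I lifted the scoop clear and tilted it to 28°, which worked.

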